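# Find the loose flap of the chip chest and push it open

## Robot

A 6-joint arm with a two-finger parallel gripper is mounted at the origin on the work surface. World frame = base frame: x ahead of the robot, y to its left, z up, the work surface at z = 0. Lengths are in mm, angles in rad, forces in N, time in s.
With the tool pointing down it reaches from about 400 to 925 mm from the base axis. Payload 12.5 kg.
Tool frame: the origin (TCP) lies between the finger pads; the fingertips stand 19 mm ahead of it and the grasp point (between the pads) is the TCP (env.tips_ahead is the distance from the TCP to the fingertips, in mm); z points along the fingers, y is the line along which they close (so a half turn about z gives the same grasp; the last joint's range is limited). The gripper opens to 95 mm and grips with 3 to 60 N. Pads are 20 mm wide; open, the fingers measure 119 mm over their backs; the gripper's body (75 mm by 180 mm) begins 59 mm behind the grasp point.
Start: joints at [1.13, 0.491, 1.559, -0, 1.092, -0.106], TCP at [205.346, 590.32, 233.661] pointing down, gripper open.
Joint ranges: [-3.1, 3.1], [-0.84, 2.19], [0.05, 2.79], [-1.13, 4.28], [0.06, 2.93], [-2.69, 2.69]. Speed limits (rad/s): [2.22, 2.22, 2.79, 3.14, 3.14, 3.14].

## Interface

Orientations are given as [roll, pitch, yaw] about the fixed x, y, z axes, in that order (R = Rz(yaw) Ry(pitch) Rx(roll)).
In Python, from cell import env gives the robot as it stands.
- The arm moves only by the shell command python3 -m crank 'ROWS'. ROWS is JSON, a list of rows, each a list of 5 numbers: the shift along the tool's x, y, z in mm, then the turn about the tool's z in degrees, then the finger opening in mm, from 0 to 95.1. In form: [[dx, dy, dz, yaw, grip], ...]. A call has 1 to 10 rows; each row is the pose to reach, as a shift and turn from the pose commanded when the call began, along the tool's axes at that moment; what a row does not reach only later rows make up. A row lasts 1/12 s, in which the tool goes at most 41.7 mm and 7.16 degrees, less where a joint would pass 70% of its speed; a pose out of reach is approached as far as the arm can. A call with a gripper value outside its range is refused whole. The fingers move at their own pace and stop on an object; the grip force is fixed at half the most. Time passes only in rows, so rows that repeat a pose let the fingers close. It gives the time, the measured TCP pose, the force, the opening and the grip force at its end, in the units of the state.
- env.state(): the state, without advancing time (a new reading comes with each control period).
- env.read_camera(name): name is "scene" or "top"; returns a dict with "img" (480x640x3 uint8, blue, green, red), "K" (3x3 intrinsics, pixels), "pose" (4x4, takes a point from camera to world coordinates). Camera axes: x right, y down, z forward; pixel columns grow to the right and rows downward; lengths in mm; the calibration is good to about 2 mm. A picture is of the moment at which its call begins. There is no depth.
- env.job_done(): hands the job in; it is judged then, once.
The state is a dict: "t": time; "joints": joint angles; "qvel": joint speeds; "tau": joint torques, N m; "eef_pos": TCP position; "tcp_rot": TCP orientation; "ft_force": force on the tool from outside, world axes, zero at the start; "moment": the same for the moment, N m; "opening": opening from 0.0 (shut) to 1.0 (fully open); "grip_force": force on a finger pad.
Only numpy, scipy, OpenCV 4.12 (cv2) and the standard library are available. Lean on these libraries where they do the work, as an engineer would, in place of code of your own. Each camera call takes 0.05 s, during which the arm holds its last target. There are 200 camera calls.

## Task

Four identical flaps lie in the top of the chip chest; three are blocked from below and one is loose. With the fingertips, press lightly on the near end of the flaps until you find the one that rocks, then push its near end down until that flap tips over and stays standing open, and draw the hand clear. Do not force the blocked flaps, and leave the turned pieces and tools lying about where they are: nothing is to be picked up.

Things in the scene. Friction and masses are not known exactly. Their poses are not given: they have to be found in the camera images.
- chest: Fixed plywood chip chest 228 (its x) by 490 (its y) by 112 mm tall; origin under its centre, x pointing away from the robot. In its top, flush with the frame, lies a row of four identical wooden flaps at chest y -168, -56, 56, 168 mm, each spanning chest x -80 to 50 mm, 90 mm wide, 15 thick, 4 mm gaps. Bars between 14 mm, near rail 30, far rail 60 wide. Hollow below, about 100 mm deep.
- flap1 (a joint): Tilt of flap 1 (1 to 4 from the robot's right to its left, along chest +y), rad: 0 flush, positive as its near end (chest -x) goes down and its far end rises, stop at 1.1. It pivots on an axle along chest y at chest x = 0, 25 mm below its top; the near end cannot rise.
- flap1_press (a point): Point on top of flap 1 (moves with it), midway across its width, 58 mm from the axle, 22 mm from the near edge: the place to press; 112 mm above the table when flush. Fingertips pushed straight down here to about 40 mm below flush tip the loose flap past its balance.
- flap2 (a joint): Tilt of flap 2 (1 to 4 from the robot's right to its left, along chest +y), rad: 0 flush, positive as its near end (chest -x) goes down and its far end rises, stop at 1.1. Three of the four flaps have a block hidden under the near end and stop hard after 1 to 2 mm (under 0.05 rad) when pressed there; one, a different one each time, has none.
- flap2_press (a point): Point on top of flap 2 (moves with it), midway across its width, 58 mm from the axle, 22 mm from the near edge: the place to press; 112 mm above the table when flush. Fingertips pushed straight down here to about 40 mm below flush tip the loose flap past its balance.
- flap3 (a joint): Tilt of flap 3 (1 to 4 from the robot's right to its left, along chest +y), rad: 0 flush, positive as its near end (chest -x) goes down and its far end rises, stop at 1.1. The loose flap dips under less than 1 N (10 mm pressed: about 0.27 rad), swings shut in about 1 s if let go below 0.4 rad; past about 0.6 rad it topples on by itself to the stop and stays open.
- flap3_press (a point): Point on top of flap 3 (moves with it), midway across its width, 58 mm from the axle, 22 mm from the near edge: the place to press; 112 mm above the table when flush. Fingertips pushed straight down here to about 40 mm below flush tip the loose flap past its balance.
- flap4 (a joint): Tilt of flap 4 (1 to 4 from the robot's right to its left, along chest +y), rad: 0 flush, positive as its near end (chest -x) goes down and its far end rises, stop at 1.1. All four look and pivot alike.
- flap4_press (a point): Point on top of flap 4 (moves with it), midway across its width, 58 mm from the axle, 22 mm from the near edge: the place to press; 112 mm above the table when flush. Fingertips pushed straight down here to about 40 mm below flush tip the loose flap past its balance.
- finial: Bystander, loose: dark turned finial 75 mm tall, 36 mm across, standing on the wide far rail of the chest; origin under its foot.
- blank: Bystander, loose: pale wooden cylinder 40 mm across, 60 mm tall, standing on the far rail of the chest; origin under its foot.
- knob: Bystander, loose: small turned drawer knob, 24 mm across, 32 mm tall, standing on the near rail of the chest beside the flaps' near ends; origin under its foot.
- gouge: Bystander, loose: turning gouge 350 mm long lying on the table, wooden handle 26 mm thick; origin under its middle.
- bowl: Bystander, loose: small turned bowl 110 mm across, 45 mm tall, on the table; origin under its foot.
- jar: Bystander, loose: dark turned wooden jar with a knobbed lid fixed on, 76 mm across, 100 mm tall, on the table beyond the chest; origin under its foot.
- chuck: Bystander, loose: heavy steel ring 90 mm across, 35 mm tall, on the table beyond the chest; origin under it.

How it is judged (in metres and radians):
At the end, for the whole second after the job is handed in: The loose flap stands open, tilted more than 0.95 rad, and at rest; the other three are flush (under 0.1 rad) (((value of joint flap1 above 0.95 rad and value of joint each of flap2, flap3, flap4 below 0.1 rad) or (value of joint flap2 above 0.95 rad and value of joint each of flap1, flap3, flap4 below 0.1 rad) or (value of joint flap3 above 0.95 rad and value of joint each of flap1, flap2, flap4 below 0.1 rad) or (value of joint flap4 above 0.95 rad and value of joint each of flap1, flap2, flap3 below 0.1 rad)) and velocity of joint flap1 between -0.05 and 0.05 rad/s and velocity of joint flap2 between -0.05 and 0.05 rad/s and velocity of joint flap3 between -0.05 and 0.05 rad/s and velocity of joint flap4 between -0.05 and 0.05 rad/s); the robot touches nothing.
It fails at once if a bystander was picked up, knocked or pushed more than 25 mm from its place (distance of any of finial, blank, knob, gouge, bowl, jar, chuck from where it was at the start of the episode above 0.025 m).
It fails at once if a flap was forced: pressed with more than 60 N (contact force between the fingers and flap1 above 60 N or contact force between the fingers and flap2 above 60 N or contact force between the fingers and flap3 above 60 N or contact force between the fingers and flap4 above 60 N).
It also fails if it takes over 48 s, if anything falls off the work surface, if the arm or the gripper's body presses on something with over 40 N, if the wrist force passes 120 N, or if a joint passes its speed limit or range.

## Working session

There is one attempt and no reset: what is moved stays moved. The work goes in short steps, Python scripts to look and compute and a shell command to move; the robot and the scene stay as the last step left them, time stands still between calls to the robot, and variables do not carry over. Pictures are saved under pics/ and viewed, at most 10 in all, crops included, and the job is handed in when it is done.

```bash
mkdir -p pics; python3 - <<'E'
from cell import env
import cv2
s=env.state();print({k:s[k] for k in('t','eef_pos','tcp_rot','ft_force','opening')})
for n in('scene','top'):
    c=env.read_camera(n);cv2.imwrite(f'pics/{n}0.png',c['img']);print(c['K'],c['pose'])
E
```

```text
{'t': 0.0, 'eef_pos': array([205.25685665, 590.091763  , 233.053724  ]), 'tcp_rot': array([-3.14044596e+00, -1.20689588e-04,  2.80677695e+00]), 'ft_force': array([-0.25276557, -0.14833316,  0.82525176]), 'opening': 1.0020652655755642}
[[565.62745545   0.         317.50672564]
 [  0.         565.62745545 242.27202445]
 [  0.           0.           1.        ]] [[-5.44142985e-01  7.05300455e-01 -4.54378344e-01  1.10866404e+03]
 [ 8.38882692e-01  4.48613048e-01 -3.08256648e-01  3.53113431e+02]
 [-1.35735000e-02 -5.48905822e-01 -8.35773988e-01  9.97950505e+02]
 [ 0.00000000e+00  0.00000000e+00  0.00000000e+00  1.00000000e+00]]
[[604.20365151   0.         311.73966587]
 [  0.         604.20365151 225.72140005]
 [  0.           0.           1.        ]] [[-9.51681509e-03 -9.89772824e-01  1.42334774e-01  4.37438801e+02]
 [-9.99941848e-01  8.69771895e-03 -6.37578431e-03  1.61861734e+01]
 [ 5.07259017e-03 -1.42387174e-01 -9.89798041e-01  1.40594490e+03]
 [ 0.00000000e+00  0.00000000e+00  0.00000000e+00  1.00000000e+00]]
```

View pics/top0.png

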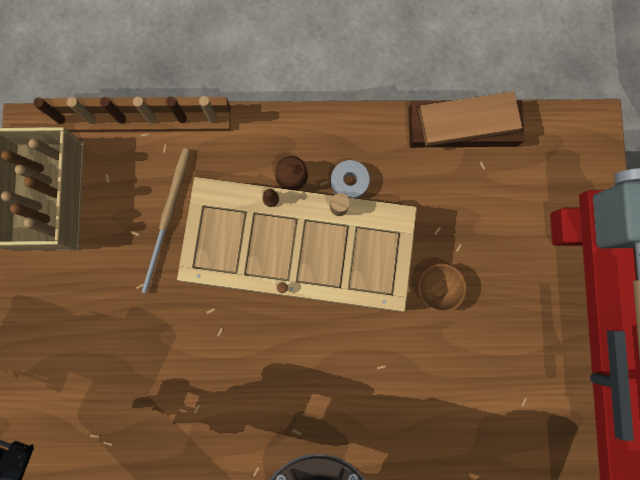

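View pics/scene0.png

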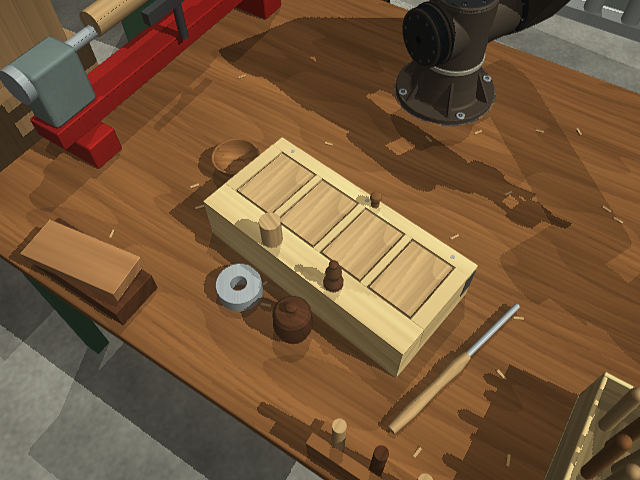

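```bash
cat > h.py <<'E'
from cell import env
import numpy as np
from scipy.spatial.transform import Rotation as R
def ray(c,uv,z):
    d=c['pose'][:3,:3]@np.linalg.inv(c['K'])@[*uv,1]; o=c['pose'][:3,3]
    return o+d*(z-o[2])/d[2]
E
python3 - <<'E'
from h import *
import cv2
c=env.read_camera('top')
i=c['img'][165:325,165:430];cv2.imwrite('pics/crop.png',cv2.resize(i,None,fx=3,fy=3,interpolation=2))
px=[(178,281),(194,178),(416,207),(405,311)]; L=[(-114,245),(114,245),(114,-245),(-114,-245)]
P=np.array([ray(c,p,112)[:2] for p in px]);L=np.array(L,float)
z=lambda a:a[:,0]+1j*a[:,1]
w=z(P);l=z(L);k=(w.mean());a=np.angle(np.vdot(l,w-k));print(P,k,a,abs(np.vdot(l,w-k))/np.vdot(l,l).real)
res=w-(k+l*np.exp(1j*a));print(res)
s=env.state();Rt=R.from_euler('xyz',s['tcp_rot']).as_matrix();print(Rt.round(3),s['eef_pos'])
for y in(-168,-56,56,168):
    q=k+(-58+1j*y)*np.exp(1j*a);q=np.array([q.real,q.imag,112+19]);print(q,Rt.T@(q-s['eef_pos']))
for n,p in(('knob base',(282,290)),('finial',(271,205)),('blank',(340,213))):
    g=ray(c,p,112);print(n,(g[0]+1j*g[1]-k)*np.exp(-1j*a))
E
```

```text
[[ 506.89139528  294.26441654]
 [ 731.17506234  264.25592489]
 [ 662.65887037 -219.32828766]
 [ 438.93541803 -188.32379263]] (584.915186505271+37.71706528377956j) -0.13944100115383967 0.994938849137871
[ 0.81726421-1.91945122j -0.6860656 -0.23832243j -1.09737157+1.42144952j
  0.96617296+0.73632413j]
[[-0.944  0.329 -0.   ]
 [ 0.329  0.944 -0.001]
 [ 0.    -0.001 -1.   ]] [205.2809449  590.15139472 233.2063176 ]
[ 504.12789681 -120.59090616  131.        ] [-515.7967727  -573.00396963  102.61769021]
[519.6947279   -9.67799542 131.        ] [-494.05606521 -463.13434622  102.53115307]
[535.26155898 101.23491533 131.        ] [-472.31535772 -353.2647228   102.44461593]
[550.82839007 212.14782607 131.        ] [-450.57465023 -243.39509939  102.35807879]
knob base (-103.07243834221636+20.684440273931614j)
finial (75.95524843716976+69.48266351595643j)
blank (78.0280421692525-81.42080842985865j)
```

View pics/crop.png

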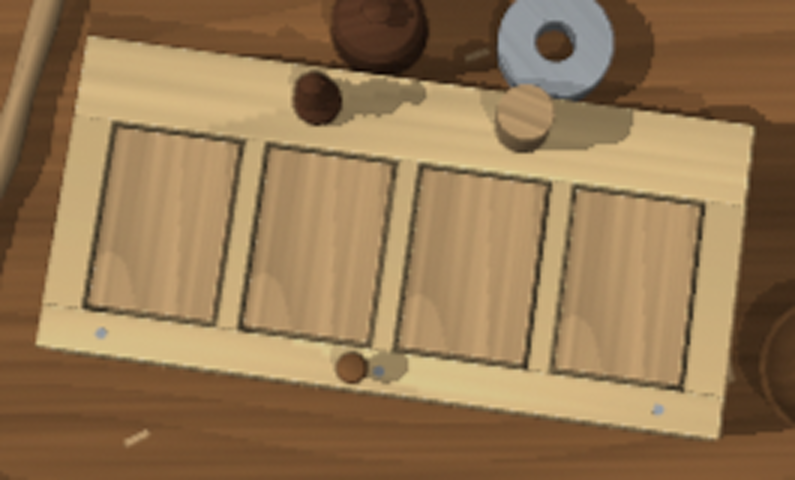

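```bash
python3 -m crank '[[-15,-8,0,-3,0],[-45,-24,4,-6,0],[-75,-40,10,-9,0],[-105,-57,16,-11.2,0],[-140,-75,22,-11.2,0],[-175,-94,28,-11.2,0],[-210,-113,34,-11.2,0],[-245,-132,40,-11.2,0],[-280,-151,46,-11.2,0],[-310,-167,50,-11.2,0]]'
python3 - <<'E'
from h import *
s=env.state();Rt=R.from_euler('xyz',s['tcp_rot']).as_matrix();print(s['t'],s['tcp_rot'],s['eef_pos'],s['ft_force'])
for q in([504,-120.6,131],[519.7,-9.7,131],[535.3,101.2,131],[550.8,212.1,131]):print(Rt.T@(np.array(q)-s['eef_pos']))
E
```

```text
t: 0.98
eef_pos: [444.5, 328.6, 183.1]
tcp_rot: [-3.141, -0.0, 3.002]
ft_force: [0.9, 0.8, -0.5]
opening: 0.355
grip_force: 0.0
0.9833 [-3.14124019e+00 -3.39899071e-04  3.00182089e+00] [444.46040837 328.64933821 183.08869797] [ 0.91467058  0.80743399 -0.48132134]
[-121.56476601 -436.55492219   52.20125377]
[-121.66138979 -324.54916741   52.16174308]
[-121.65898881 -212.55734433   52.12227096]
[-121.55756304 -100.57945295   52.08283741]
```

```bash
python3 -m crank '[[-25,-20,6,0,0],[-55,-45,14,0,0],[-85,-70,22,0,0],[-110,-90,30,0,0],[-121,-100,36,0,0],[-121,-100,40,0,0],[-121,-100,40,0,0],[-121,-100,40,0,0]]'
python3 - <<'E'
from h import *
import cv2
s=env.state();Rt=R.from_euler('xyz',s['tcp_rot']).as_matrix();print(s['t'],s['eef_pos'],s['ft_force'],s['opening'])
print(Rt.T@(np.array([550.8,212.1,131])-s['eef_pos']))
c=env.read_camera('scene');cv2.imwrite('pics/s1.png',cv2.resize(c['img'][100:380,180:500],None,fx=2,fy=2))
E
```

```text
t: 1.65
eef_pos: [548.3, 215.7, 143.5]
tcp_rot: [-3.142, -0.001, 3.003]
ft_force: [-0.6, -0.1, -0.5]
opening: 0.007
grip_force: 0.0
1.65 [548.27904823 215.73840018 143.5417559 ] [-0.59419532 -0.12411064 -0.47228072] 0.007448733927861747
[-3.01139566 -3.25360898 12.53931096]
```

View pics/s1.png

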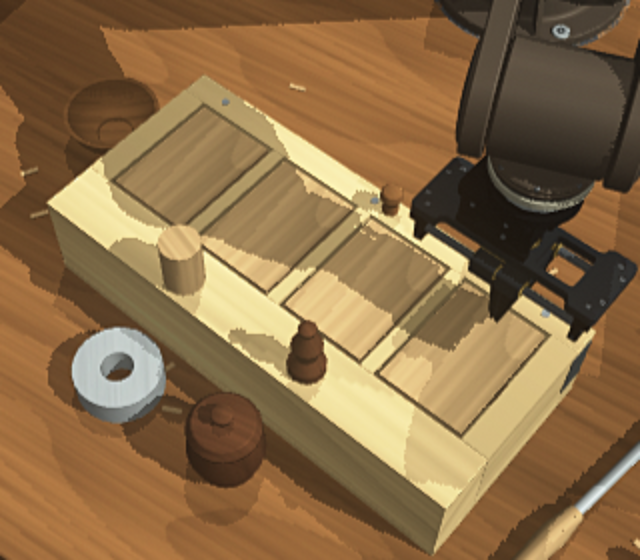

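```bash
python3 -m crank '[[-1,-1,3,0,0],[-3,-3,6,0,0],[-3,-3,8,0,0],[-3,-3,9,0,0],[-3,-3,10,0,0],[-3,-3,10,0,0],[-3,-3,10,0,0]]'; python3 -m crank '[[0,0,1,0,0],[0,0,2,0,0],[0,0,2,0,0],[0,0,2,0,0]]'; python3 -m crank '[[0,0,0.5,0,0],[0,0,1,0,0],[0,0,1,0,0]]'
```

```text
t: 2.28
eef_pos: [551.7, 211.6, 133.6]
tcp_rot: [3.142, 0.0, 3.002]
ft_force: [0.0, -0.1, 0.3]
opening: 0.004
grip_force: 0.0
t: 2.62
eef_pos: [551.7, 211.5, 131.6]
tcp_rot: [3.142, -0.0, 3.002]
ft_force: [-0.7, 0.1, 0.4]
opening: 0.004
grip_force: 0.0
t: 2.87
eef_pos: [551.7, 211.5, 130.6]
tcp_rot: [3.142, -0.0, 3.002]
ft_force: [0.5, 0.0, 0.7]
opening: 0.001
grip_force: 0.2
```

```bash
for i in 1 2; do python3 -m crank '[[0,0,0.5,0,0],[0,0,1,0,0],[0,0,1,0,0]]' | egrep 'pos|ft'; done
```

```text
eef_pos: [551.8, 211.6, 130.1]
ft_force: [-1.9, -0.3, 5.5]
eef_pos: [551.8, 211.6, 129.9]
ft_force: [-4.2, -1.6, 14.3]
```

```bash
python3 -m crank '[[0,0,-4,0,0],[0,-4,-12,0,0],[0,-25,-18,0,0],[0,-55,-18,0,0],[0,-85,-18,0,0],[0,-105,-14,0,0],[0,-112,-9,0,0],[0,-112,-5,0,0],[0,-112,-4,0,0],[0,-112,-4,0,0]]' | egrep 'pos|ft'
for i in 1 2; do python3 -m crank '[[0,0,0.5,0,0],[0,0,1,0,0],[0,0,2,0,0],[0,0,2,0,0]]' | egrep 'pos|ft'; done
```

```text
eef_pos: [536.3, 101.4, 132.3]
ft_force: [0.3, 0.1, 0.5]
eef_pos: [536.2, 101.1, 130.6]
ft_force: [-0.5, -0.1, 0.1]
eef_pos: [536.1, 100.6, 128.5]
ft_force: [0.1, -0.4, 0.0]
```

```bash
python3 -m crank '[[0,0,1,0,0],[0,0,2,0,0],[0,0,3,0,0],[0,0,3,0,0]]' | egrep 'pos|ft';  python3 -m crank '[[0,0,1,0,0],[0,0,3,0,0],[0,0,5,0,0],[0,0,5,0,0]]' | egrep 'pos|ft'
python3 - <<'E'
from h import *
import cv2
c=env.read_camera('scene');cv2.imwrite('pics/s2.png',cv2.resize(c['img'][100:380,180:500],None,fx=2,fy=2))
E
```

```text
eef_pos: [536.1, 100.6, 125.4]
ft_force: [0.6, 0.5, 0.1]
eef_pos: [536.1, 100.6, 120.2]
ft_force: [0.4, -0.6, 0.3]
```

View pics/s2.png

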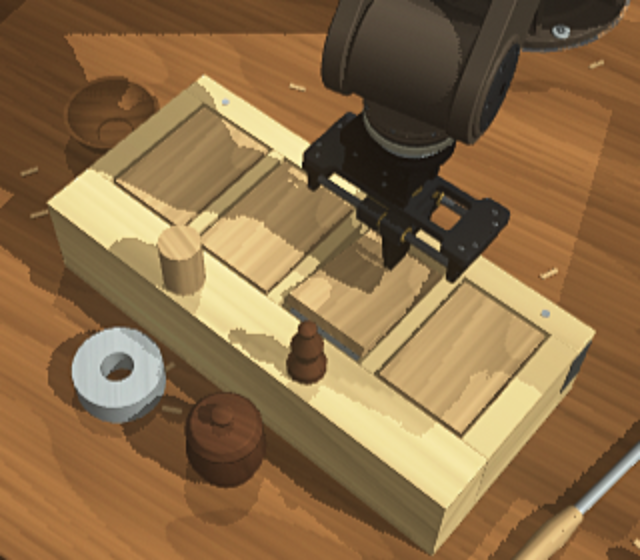

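```bash
python3 -m crank '[[-1,0,3,0,0],[-2,0,7,0,0],[-3,0,11,0,0],[-4,0,15,0,0],[-4,0,19,0,0],[-4,0,22,0,0],[-4,0,24,0,0],[-4,0,24,0,0],[-4,0,24,0,0]]' | egrep 'pos|ft'; python3 -m crank '[[0,0,1,0,0],[0,0,3,0,0],[0,0,4.5,0,0],[0,0,4.5,0,0],[0,0,4.5,0,0],[0,0,4.5,0,0],[0,0,4.5,0,0],[0,0,4.5,0,0]]' | egrep 'pos|ft'
python3 - <<'E'
from h import *
import cv2
c=env.read_camera('scene');cv2.imwrite('pics/s3.png',cv2.resize(c['img'][100:380,180:500],None,fx=2,fy=2))
E
```

```text
eef_pos: [540.2, 100.1, 96.5]
ft_force: [0.5, 0.6, -0.1]
eef_pos: [540.2, 100.1, 92.2]
ft_force: [0.0, 0.4, 0.1]
```

View pics/s3.png

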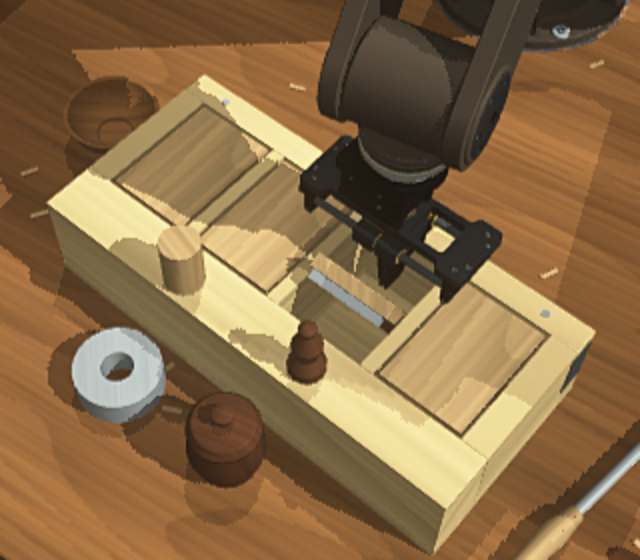

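```bash
python3 -m crank '[[0,0,-4,0,0],[0,0,-12,0,0],[0,0,-22,0,0],[0,0,-34,0,0],[0,0,-48,0,0],[0,0,-65,0,0],[0,0,-80,0,0],[0,0,-95,0,0],[0,0,-100,0,0],[0,0,-100,0,0]]' | egrep 't:|pos|ft'; python3 -m crank '[[15,0,-10,0,0],[30,0,-20,0,0],[40,0,-30,0,0],[40,0,-30,0,0],[40,0,-30,0,0],[40,0,-30,0,0],[40,0,-30,0,0],[40,0,-30,0,0]]' | egrep 't:|pos|ft'
python3 - <<'E'
from h import *
import cv2
c=env.read_camera('scene');cv2.imwrite('pics/s4.png',cv2.resize(c['img'][100:380,180:500],None,fx=2,fy=2))
E
```

```text
t: 7.88
eef_pos: [540.6, 100.1, 194.0]
tcp_rot: [3.141, 0.003, 3.002]
ft_force: [-0.1, -0.4, -0.5]
t: 8.55
eef_pos: [500.8, 105.5, 221.4]
tcp_rot: [-3.141, -0.001, 3.002]
ft_force: [-0.6, -0.8, 0.2]
```

View pics/s4.png

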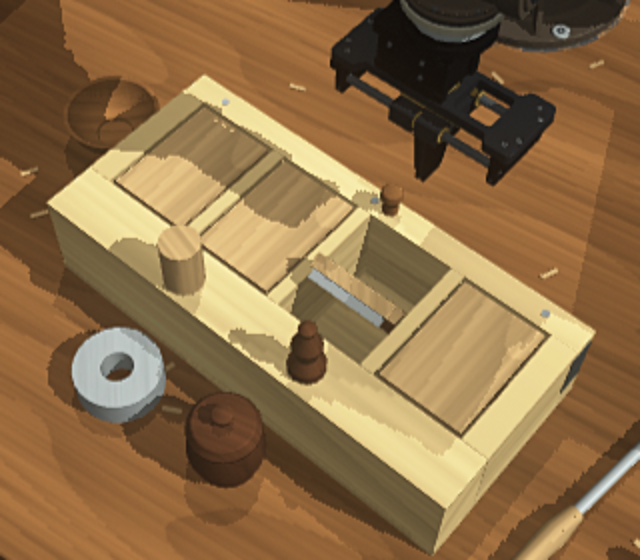

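Flap 3 stands open around (350,290). The other three flaps are flush, the knob is still in place at (391,197), and the hand is clear.

```bash
python3 -c "
from cell import env
print(env.job_done())"
```

```text
the job is handed in; nothing more can be done
None
```

Flap 3 was the loose one: it is tipped over and standing open, the others are flush, nothing lying about was moved, the hand is clear, and the job is handed in (no verdict was returned).

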